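# Open the ratchet jar rail

## Robot

A 6-joint arm with a two-finger parallel gripper is mounted at the origin on a cart in front of the work surface, level with it; the furniture and walls round the work are solid. World frame = base frame: x ahead of the robot, y to its left, z up, the work surface at z = 0. Lengths are in m, angles in rad, forces in N, time in s.
With the tool pointing down it reaches from about 0.3 to 0.775 m from the base axis. Payload 14.6 kg.
Tool frame: the origin (TCP) lies at the very end of the fingers, on their centre line; the grasp point (between the pads) lies 19 mm behind it; z points along the fingers, y is the direction in which the jaws open and shut (so a half turn about z gives the same grasp; the last joint's range is limited). The gripper opens to 94 mm and grips with 3 to 60 N. Pads are 16 mm wide; open, the fingers measure 119 mm over their backs; the gripper's body (75 mm by 177 mm) begins 78 mm behind the grasp point.
Start: joints at [-1.308, 0.3, 1.521, -0, 1.321, -0.067], TCP at [0.178, -0.52, 0.175] pointing down, gripper open.
Joint ranges: [-3.03, 3.03], [-0.79, 2.21], [0.23, 2.52], [-1.04, 4.18], [0, 3.07], [-2.55, 2.55]. Speed limits (rad/s): [2.22, 2.22, 2.57, 3.14, 3.14, 3.14].

## Interface

Orientations are given as [roll, pitch, yaw] about the fixed x, y, z axes, in that order (R = Rz(yaw) Ry(pitch) Rx(roll)).
In Python, from station import ctrl, vision, ticket gives the robot as it stands.
- The arm moves only by the tool step_arm, never from a script. Its argument "steps" is a list of rows, each an object of numbers: "x", "y", "z": the shift along the tool's x, y, z in m; "ax", "ay", "az": the turn, a rotation vector about the tool's x, y, z in degrees; "claw": the finger opening in m, from 0 to 0.094. A call has 1 to 5 rows; each row shifts and turns the pose as measured when the row begins, along the tool's axes as they then stand; what a row does not reach is not made up. A row lasts 1/12 s, in which the tool goes at most 41.7 mm and 7.16 degrees, less where a joint would pass 70% of its speed; a pose out of reach is approached as far as the arm can. A call with a gripper value outside its range is refused whole. The fingers move at their own pace and stop on an object; "grip_force" is the grip in N (left out, the last holds). Time passes only in rows, so rows that do not move let the fingers close. It gives the time, the measured TCP pose, the force and the opening at its end, in the units of the state.
- ctrl.get_obs(): the state, without advancing time (a new reading comes with each control period).
- vision.camera(name): name is "side" or "top"; returns (picture, depth): 480x640x3 uint8, red, green, blue; 480x640 float32, m along the optical axis (not along the pixel's ray), 0 where there is no reading.
- vision.camera_params(name): a dict with "fov_y" (degrees; the focal length in pixels is half the picture's height over the tangent of half this angle, whatever the lens; pixels are square), "cx", "cy" (the principal point, pixels), "origin" and "attitude" of the camera in the world. Camera axes: x right, y up, looking along -z (the intrinsics and any distortion apply to the point x, -y, -z); pixel columns grow to the right and rows downward; lengths in m; the calibration is good to about 2 mm. A picture is of the moment at which its call begins. camera_params takes no time and is no camera call.
- ticket.hand_in(): hands the job in, once; it reports no verdict.
The state is a dict: "time_s": time; "qpos": joint angles; "joint_vel": joint speeds; "tau": joint torques, N m; "ee_pos": TCP position; "eef_rot": TCP orientation; "force": force on the tool from outside, world axes, zero at the start; "moment": the same for the moment, N m; "grip_width": finger opening in m.
Only numpy, scipy, OpenCV 4.12 (cv2) and the standard library are available. Lean on these libraries where they do the work, as an engineer would, in place of code of your own. Each camera call takes 0.05 s, during which the arm holds its last target.

## Task

Make room for the olive jar in the jar rail: press the red release button on the sliding grey jaw fully down (it stays down), then push the jaw by its thumb plate back along its bar, away from the jars, until it is fully home against the end stop. Only push the jaw, never take hold of it: leave the black outer cover of the thumb plate untouched, and do not pick up, shift or tip the jars in the rail, the olive jar or the little glass.

Things in the scene. Friction and masses are not known exactly. Their poses are not given: they have to be found in the camera images.
- rail: The jar rail, fixed to the worktop: wooden board 430 mm long, 110 wide, 12 thick; wooden fixed end (78 mm tall) at its right, lower end stop (58 mm tall) at its left, toothed steel bar along its far edge. Origin on the worktop under the board, 10 mm from its centre towards the fixed end; y axis along the bar from fixed end to end stop, z up. Place and yaw vary (yaw -0.2 to 0.12 rad).
- jaw_push (a point): Where to push the grey sliding jaw (92 mm wide, 82 along the bar, flat deck 50 above the worktop): middle of the inner face (facing the jars, -y of the rail) of the thumb plate at its outer end, 78 mm above the worktop. The plate is 64 mm wide, 12 thick with its black cover, top at 97. Pushing this face to +y of the rail slides the jaw back.
- jaw (a joint): Slide of the jaw along the bar, m: 0 = nearest the fixed end, grows as the jaw is pushed back (+y of the rail), 0.120 = fully back at the end stop, a hard stop. Starts between about 0.005 and 0.05. About 2 N of friction; it stays where left. While the release button is up, the ratchet teeth block it after at most 7 mm.
- release_top (a point): Centre of the top of the red round release button on the jaw, 30 mm in diameter, standing 14 mm proud of the jaw's deck (top 64 mm above the worktop when up). On the jaw's centre line, 36 mm from the thumb plate's inner face; it rides along with the jaw.
- thumb_cover: Black plastic cover over the outer face (+y of the rail) and side edges of the thumb plate, 64 mm wide, 8 thick, from 50 to 94 mm above the worktop. Not to be touched: the jaw is pushed, not taken hold of. The origin lies away from it: 78 mm to -y along the rail from its middle, on the worktop.
- release (a joint): How far the red button is pressed straight down, m: 0 = up (ratchet locked), 0.010 = fully down at its hard stop (ratchet free from about 0.006). It takes about 3 N, has no return spring and stays down once pressed; its top is then still 4 mm above the deck.
- nutmeg_jar_mid (a point): Centre, half-way up, of a spice jar with a dark brown lid and green label, 44 mm across, 105 mm tall; it stands upright and loose on the rail's base board in the row between the fixed end and the jaw. To be left alone.
- salt_shaker_mid (a point): Centre, half-way up, of a glass salt shaker with a grey metal top, 44 mm across, 90 mm tall; it stands upright and loose on the rail's base board in the row between the fixed end and the jaw. To be left alone.
- bitters_1_mid (a point): Centre, half-way up, of a small brown dropper bottle with a black dropper top, 33 mm across, 102 mm tall; it stands upright and loose on the rail's base board in the row between the fixed end and the jaw. To be left alone.
- olive_jar_mid (a point): Centre, half-way up, of a glass jar with a grey metal lid and green label, 63 mm across, 110 mm tall, waiting on the worktop to the left of the rail. Loose and upright; to be left alone.
- shot_glass_mid (a point): Centre, half-way up, of a small clear glass, 48 mm across, 61 mm tall, on the worktop to the right of the rail. Loose and upright; to be left alone.
Not all that is in view belongs to the job. What is shaped like the part that bears salt_shaker_mid but blue or purple is not meant.

How it is judged:
By the outcome, as a careful person would: the job done as asked, in the order asked, and still so for the second after the job is handed in, with the robot touching nothing.
It also fails if it takes over 38 s, if anything falls off the work surface, if the arm or the gripper's body presses on something with over 40 N, if the wrist force passes 120 N, or if a joint passes its speed limit or range.

## Working session

There is one attempt and no reset: what is moved stays moved. The work goes in short steps, Python scripts to look and compute and a tool call to move; the robot and the scene stay as the last step left them, time stands still between calls to the robot, and variables do not carry over. Pictures are saved under pics/ and viewed, and the job is handed in when it is done.

Besides the shell and the picture viewer there is one more tool, called after "Call:" as name(argument=value, ...) on one line, values as JSON. step_arm: Moves the arm, as the interface text tells. Its arguments: {"type":"object","properties":{"steps":{"type":"array"},"grip_force":{"type":"number"}},"required":["steps"]}

```bash
mkdir -p pics
python3 - <<'E'
from station import ctrl, vision
import cv2, numpy as np
for n in ("side","top"):
    im,d=vision.camera(n); np.savez(f"pics/{n}0.npz",im=im,d=d)
    cv2.imwrite(f"pics/{n}0.png",im[:,:,::-1]); print(n,vision.camera_params(n),(d>0).mean())
print(ctrl.get_obs())
E
```

```text
side {'fov_y': 54.84505266396048, 'cx': 330.07206476719017, 'cy': 233.21742291645427, 'origin': array([-0.70646586, -0.2048406 ,  0.83839132]), 'attitude': array([ 0.99445011,  0.00751927, -1.4342676 ])} 0.9959440104166667
top {'fov_y': 42.14957363833243, 'cx': 323.6378438756475, 'cy': 231.10336895824724, 'origin': array([ 0.0629779 , -0.02282094,  1.80216396]), 'attitude': array([ 0.21100992,  0.00304342, -1.62242195])} 0.9958528645833333
{'time_s': 0.1, 'qpos': array([-1.30762402e+00,  3.00428804e-01,  1.52154325e+00, -1.76670539e-05,
        1.32068268e+00, -6.66045848e-02]), 'joint_vel': array([ 5.33299635e-04, -2.60189001e-03, -2.92527533e-03,  2.00205122e-05,
       -1.57878488e-03,  7.91307471e-05]), 'tau': array([ 7.82167390e-04, -5.32644117e+01, -3.53283548e+01,  7.08883395e-02,
        2.34798691e-02, -9.07089384e-05]), 'ee_pos': array([ 0.17802608, -0.52010129,  0.17492555]), 'eef_rot': array([-3.14053179e+00, -5.36122140e-05,  3.29781242e-01]), 'force': array([-0.06103934,  0.33740323,  0.29663823]), 'moment': array([-0.0186378 ,  0.04211013, -0.01414328]), 'grip_width': 0.0941609005131987}
```

View pics/side0.png

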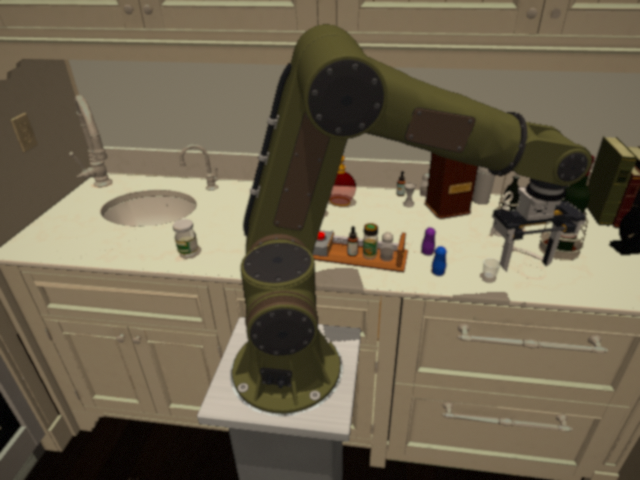

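View pics/top0.png

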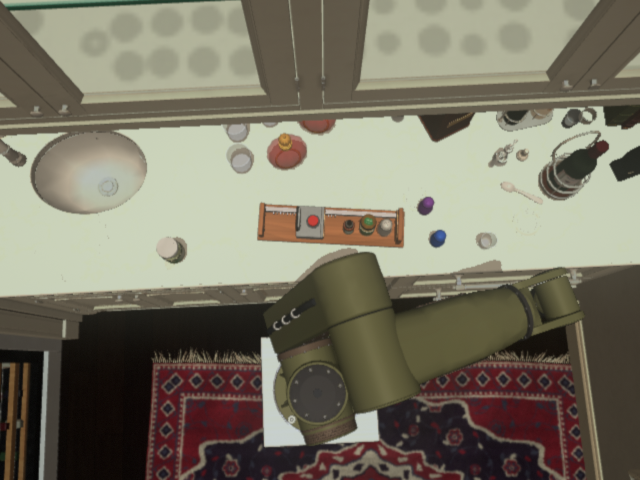

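```bash
cat > h.py <<'E'
import numpy as np, cv2
from scipy.spatial.transform import Rotation as R
from station import vision
def P(n):
    p=vision.camera_params(n); f=240/np.tan(np.radians(p['fov_y']/2))
    return f,p['cx'],p['cy'],np.array(p['origin']),R.from_euler('xyz',p['attitude']).as_matrix()
def ray(n,u,v):
    f,cx,cy,o,M=P(n); return o,M@np.array([(u-cx)/f,-(v-cy)/f,-1])
def onz(n,u,v,z):
    o,d=ray(n,u,v); return o+d*(z-o[2])/d[2]
def dep(n,u,v,D):
    o,d=ray(n,u,v); return o+d*D
def proj(n,X):
    f,cx,cy,o,M=P(n); c=M.T@(np.array(X)-o); return cx-f*c[0]/c[2], cy+f*c[1]/c[2]
E
python3 - <<'E'
from h import *
z=np.load('pics/top0.npz'); im,d=z['im'],z['d']
c=cv2.resize(im[190:260,245:415],None,fx=4.7,fy=4.7,interpolation=cv2.INTER_CUBIC); cv2.imwrite('pics/c0.png',c[:,:,::-1])
hsv=cv2.cvtColor(im,cv2.COLOR_RGB2HSV)
m=((hsv[...,0]<5)|(hsv[...,0]>174))&(hsv[...,1]>170)&(hsv[...,2]>120)
m[:200]=0;m[235:]=0;m[:,:295]=0;m[:,330:]=0
v,u=np.nonzero(m); w=im[v,u,0].astype(float); print(len(u),u.mean(),v.mean(), onz('top',u.mean(),v.mean(),.064), [dep('top',a,b,d[b,a]).round(3) for a,b in [(313,221)]])
# wood mask
m=(hsv[...,0]>4)&(hsv[...,0]<16)&(hsv[...,1]>110)
m[:198]=0;m[255:]=0;m[:,:250]=0;m[:,412:]=0
for a,b in [(250,412)]:
  v,u=np.nonzero(m)
  pts=np.array([dep('top',x,y,d[y,x]) for x,y in zip(u,v)])
  s=(pts[:,2]>0.0)&(pts[:,2]<.025); print(s.sum(), pts[s].min(0),pts[s].max(0))
  # near edge: for each column, max row
  E=[]
  for x in range(268,396,2):
    r=np.nonzero(m[:,x])[0]
    if len(r): E.append(onz('top',x,r.max()+.5,.012)[:2])
  E=np.array(E); k=np.polyfit(E[:,1],E[:,0],1); print('near edge x=',k, 'yaw',-np.arctan(k[0]), np.abs(E[:,0]-np.polyval(k,E[:,1])).max())
  t=(pts[:,2]>.05); 
  for lo,hi in [(250,275),(390,412)]:
    q=t&(u>=lo)&(u<hi); print(pts[q].min(0),pts[q].max(0))
print(onz('top',171,247,.11), [dep('top',a,b,d[b,a]).round(3) for a,b in [(171,245),(368,221),(386,227),(348,226),(297,220),(320,212),(320,230)]])
E
```

```text
63 312.8095238095238 220.23809523809524 [ 0.46848371 -0.00741114  0.064     ] [array([ 0.466, -0.008,  0.066])]
2407 [ 3.89376671e-01 -2.75667898e-01  4.76040243e-05] [0.5355263  0.15561488 0.02494701]
near edge x= [0.10528055 0.41548911] yaw -0.10489414161355891 0.001966128405901879
[0.43776005 0.13415359 0.0501126 ] [0.52824262 0.15098187 0.06746845]
[ 0.0629779  -0.26395871  0.05204707] [ 0.48621779 -0.02282094  1.80216396]
[0.40237769 0.38751446 0.11      ] [array([0.407, 0.386, 0.116]), array([ 0.447, -0.161,  0.113]), array([ 0.431, -0.212,  0.093]), array([ 0.44 , -0.106,  0.093]), array([0.464, 0.037, 0.095]), array([ 0.493, -0.029,  0.057]), array([ 0.441, -0.027,  0.054])]
```

View pics/c0.png

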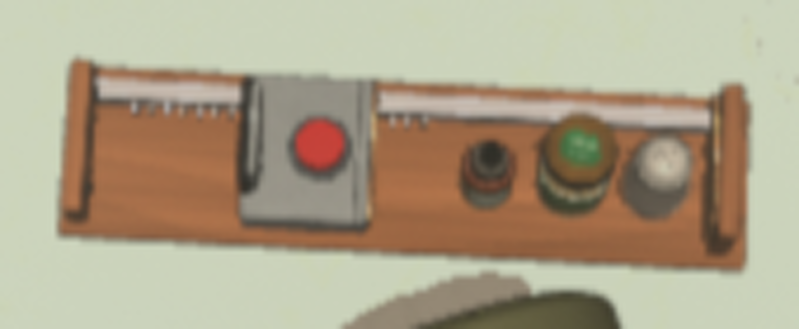

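Call:
step_arm(steps=[{"claw": 0,"z": -0.02,"az": -6.5},{"claw": 0,"z": -0.02,"az": -6.5},{"claw": 0,"az": -6.5},{"claw": 0,"az": -6.5},{"claw": 0,"az": -6.5}], grip_force=40)

```text
validation failed for argument at $.st...
```

Call:
step_arm(steps=[{"claw": 0,"az": -6.5},{"claw": 0,"az": -6.5},{"claw": 0,"az": -6.5},{"claw": 0,"az": -6.5},{"claw": 0,"az": -6.5}])

```text
validation failed for argument at $.st...
```

Call:
step_arm(steps=[{"x": 0.0,"y": 0.0,"z": -0.02,"ax": 0.0,"ay": 0.0,"az": -6.5,"claw": 0.0}], grip_force=40)

```text
time_s: 0.18
ee_pos: [0.1776, -0.5186, 0.1916]
eef_rot: [-3.134, -0.001, 0.441]
force: [-0.4, -0.8, -0.3]
grip_width: 0.0901
```

Call:
step_arm(steps=[{"x": 0,"y": 0,"z": -0.02,"ax": 0,"ay": 0,"az": -6.5,"claw": 0},{"x": 0,"y": 0,"z": 0,"ax": 0,"ay": 0,"az": -6.5,"claw": 0},{"x": 0,"y": 0,"z": 0,"ax": 0,"ay": 0,"az": -6.5,"claw": 0},{"x": 0,"y": 0,"z": 0,"ax": 0,"ay": 0,"az": -6.5,"claw": 0},{"x": 0,"y": 0,"z": 0,"ax": 0,"ay": 0,"az": -6.5,"claw": 0}])

```text
time_s: 0.6
ee_pos: [0.1778, -0.5191, 0.2147]
eef_rot: [-3.137, -0.004, 1.036]
force: [0.5, 0.6, 0.1]
grip_width: 0.0574
```

Call:
step_arm(steps=[{"x": 0,"y": 0,"z": 0,"ax": 0,"ay": 0,"az": -6.5,"claw": 0},{"x": 0,"y": 0,"z": 0,"ax": 0,"ay": 0,"az": -6.5,"claw": 0},{"x": 0,"y": 0,"z": 0,"ax": 0,"ay": 0,"az": -6.5,"claw": 0},{"x": 0,"y": 0,"z": 0,"ax": 0,"ay": 0,"az": -6.5,"claw": 0},{"x": 0,"y": 0,"z": 0,"ax": 0,"ay": 0,"az": 0,"claw": 0}])

```text
time_s: 1.02
ee_pos: [0.1776, -0.5184, 0.2131]
eef_rot: [-3.139, -0.009, 1.519]
force: [0.2, -0.3, -0.9]
grip_width: 0.024
```

Call:
step_arm(steps=[{"x": 0.018,"y": 0.008,"z": 0,"ax": 0,"ay": 0,"az": 1.5,"claw": 0},{"x": 0.033,"y": 0.015,"z": 0,"ax": 0,"ay": 0,"az": 1.5,"claw": 0},{"x": 0.036,"y": 0.016,"z": 0,"ax": 0,"ay": 0,"az": 0,"claw": 0},{"x": 0.036,"y": 0.016,"z": 0,"ax": 0,"ay": 0,"az": 0,"claw": 0},{"x": 0.036,"y": 0.016,"z": 0,"ax": 0,"ay": 0,"az": 0,"claw": 0}])

```text
time_s: 1.43
ee_pos: [0.2633, -0.3656, 0.2113]
eef_rot: [-3.135, -0.012, 1.436]
force: [1.7, -0.4, 0.6]
grip_width: 0.0001
```

Call:
step_arm(steps=[{"x": 0.036,"y": 0.016,"z": 0,"ax": 0,"ay": 0,"az": 0,"claw": 0},{"x": 0.036,"y": 0.016,"z": 0,"ax": 0,"ay": 0,"az": 0,"claw": 0},{"x": 0.036,"y": 0.016,"z": 0,"ax": 0,"ay": 0,"az": 0,"claw": 0},{"x": 0.036,"y": 0.016,"z": 0,"ax": 0,"ay": 0,"az": 0,"claw": 0},{"x": 0.036,"y": 0.016,"z": 0,"ax": 0,"ay": 0,"az": 0,"claw": 0}])

```text
time_s: 1.85
ee_pos: [0.3705, -0.1899, 0.2128]
eef_rot: [-3.136, -0.012, 1.41]
force: [0.6, -1.9, 1.0]
grip_width: 0.0004
```

Call:
step_arm(steps=[{"x": 0.036,"y": 0.016,"z": 0,"ax": 0,"ay": 0,"az": -1.5,"claw": 0},{"x": 0.036,"y": 0.016,"z": 0,"ax": 0,"ay": 0,"az": -1.5,"claw": 0},{"x": 0.036,"y": 0.016,"z": 0,"ax": 0,"ay": 0,"az": 0,"claw": 0},{"x": 0.03,"y": 0.012,"z": 0,"ax": 0,"ay": 0,"az": 0,"claw": 0},{"x": 0,"y": 0,"z": 0,"ax": 0,"ay": 0,"az": 0,"claw": 0}])

```text
time_s: 2.27
ee_pos: [0.4525, -0.0486, 0.2143]
eef_rot: [-3.137, -0.013, 1.447]
force: [-0.1, -0.2, 0.5]
grip_width: 0.0006
```

```bash
cat > shot.py <<'E'
import sys
from h import *
from station import ctrl
t=sys.argv[1]
for n,(a,b,c,e) in {'side':(200,290,280,440),'top':(180,270,240,420)}.items():
    im,d=vision.camera(n); np.savez(f'pics/{n}{t}.npz',im=im,d=d)
    k=cv2.resize(im[a:b,c:e],None,fx=4.4,fy=3*4.4/3,interpolation=cv2.INTER_CUBIC); cv2.imwrite(f'pics/{n}{t}.png',k[:,:,::-1])
o=ctrl.get_obs(); print(o['time_s'],o['ee_pos'],o['eef_rot'],o['force'],o['qpos'])
E
python3 shot.py 1
```

```text
2.3667 [ 0.45105834 -0.05174159  0.21417905] [-3.13625099 -0.01182773  1.44689657] [0.16696334 0.00744696 0.51487423] [-0.20247056  0.05651109  1.71648099  0.0115936   1.37486734 -0.08089507]
```

View pics/side1.png

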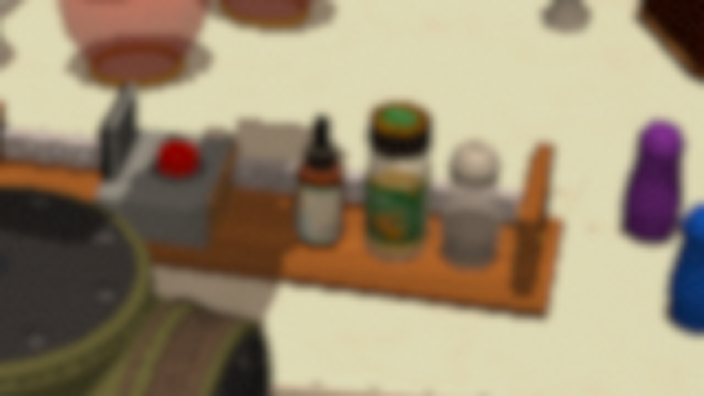

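View pics/top1.png

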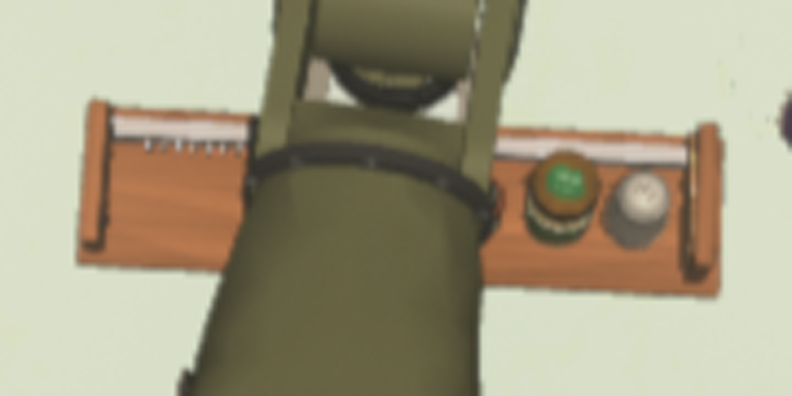

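The side crop now shows the jaw with the red button at about crop (179,160), and the bottle, nutmeg jar and shaker to its right. The arm hides the jaw from the top camera. I'll cross-check the button position with this view.

Run:
```python
from h import *
z=np.load('pics/side1.npz'); im,d=z['im'],z['d']
hsv=cv2.cvtColor(im,cv2.COLOR_RGB2HSV)
m=((hsv[...,0]<5)|(hsv[...,0]>174))&(hsv[...,1]>190)&(hsv[...,2]>100)
m[:228]=0;m[245:]=0;m[:,:312]=0;m[:,330:]=0
v,u=np.nonzero(m); print(len(u),u.min(),u.max(),v.min(),v.max(),u.mean(),v.mean(),onz('side',u.mean(),v.mean(),.060))
o1,d1=ray('top',312.81,220.24);o2,d2=ray('side',u.mean(),v.mean())
A=np.stack([d1,-d2],1);s=np.linalg.lstsq(A,o2-o1,rcond=None)[0];print(o1+d1*s[0],o2+d2*s[1])
# plate black cover: project expected inner face top corners
ry=np.array([.1047,.9945,0]);rx=np.array([.9945,-.1047,0]);b=np.array([.4685,-.0074,0])
for k in (-.032,.032):
  for h in (.097,.05): print(k,h,[round((p-o)*4.4) for p,o in zip(proj('side',b+ry*.036+rx*k+[0,0,h]),(280,200))])
```

```text
48 316 324 232 239 320.0208333333333 235.5625 [ 0.46232139 -0.00726355  0.06      ]
[ 0.47065038 -0.00732968  0.05468833] [ 0.47037466 -0.00590219  0.05463666]
-0.032 0.097 [113, 125]
-0.032 0.05 [116, 182]
0.032 0.097 [139, 77]
0.032 0.05 [141, 133]
```

Call:
step_arm(steps=[{"x": 0.024,"y": 0.005,"z": 0.03,"ax": 0,"ay": 0,"az": -1,"claw": 0},{"x": 0.022,"y": 0.005,"z": 0.03,"ax": 0,"ay": 0,"az": 0,"claw": 0},{"x": 0,"y": 0,"z": 0.03,"ax": 0,"ay": 0,"az": 0,"claw": 0},{"x": 0,"y": 0,"z": 0,"ax": 0,"ay": 0,"az": 0,"claw": 0},{"x": 0,"y": 0,"z": 0,"ax": 0,"ay": 0,"az": 0,"claw": 0}])

```text
time_s: 2.78
ee_pos: [0.466, -0.0101, 0.1236]
eef_rot: [-3.14, -0.01, 1.448]
force: [-0.4, -0.5, 1.1]
grip_width: 0.0009
```

Call:
step_arm(steps=[{"x": 0.003,"y": 0.001,"z": 0.02,"ax": 0,"ay": 0,"az": -1,"claw": 0},{"x": 0,"y": 0,"z": 0.02,"ax": 0,"ay": 0,"az": 0,"claw": 0},{"x": 0,"y": 0,"z": 0.005,"ax": 0,"ay": 0,"az": 0,"claw": 0},{"x": 0,"y": 0,"z": 0,"ax": 0,"ay": 0,"az": 0,"claw": 0}])

```text
time_s: 3.12
ee_pos: [0.4696, -0.0114, 0.084]
eef_rot: [3.136, -0.01, 1.457]
force: [0.2, 0.3, 0.7]
grip_width: 0.0001
```

```bash
python3 shot.py 2
```

```text
3.2167 [ 0.4701035  -0.0111693   0.08484768] [ 3.13453848 -0.01016453  1.45776741] [-0.41245831  0.49387937 -0.30349287] [-1.08164375e-01  2.20549306e-01  1.84818219e+00  1.15747812e-02
  1.06578563e+00 -6.63887120e-04]
```

View pics/side2.png

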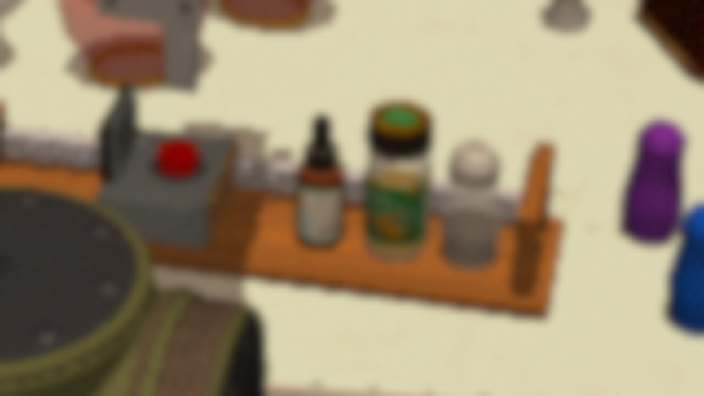

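Run:
```python
from h import *
for X in ([.470,-.0112,.085],[.470,-.0112,.104],[.4685,-.0074,.064]): print([round((p-o)*4.4) for p,o in zip(proj('side',X),(280,200))])
z=np.load('pics/side2.npz'); d=z['d']
for u,v in [(321,215),(321,218),(323,210),(316,205),(321,236),(308,225),(321,240)]: print(u,v,dep('side',u,v,d[v,u]).round(3))
```

```text
[183, 121]
[182, 97]
[178, 147]
321 215 [ 0.455 -0.013  0.138]
321 218 [ 0.451 -0.013  0.13 ]
323 210 [ 0.449 -0.02   0.159]
316 205 [ 0.385 -0.011  0.211]
321 236 [ 0.45  -0.012  0.067]
308 225 [0.461 0.029 0.096]
321 240 [ 0.452 -0.012  0.051]
```

Run:
```python
from h import *
z=np.load('pics/side2.npz'); im,d=z['im'],z['d']
for u in (319,321,323):
  for v in range(212,232,2): print(u,v,im[v,u],dep('side',u,v,d[v,u]).round(3))
k=cv2.resize(im[150:250,270:400],None,fx=6,fy=6,interpolation=cv2.INTER_NEAREST); cv2.imwrite('pics/s2z.png',k[:,:,::-1])
```

```text
319 212 [102  93  84] [ 0.452 -0.008  0.15 ]
319 214 [102  92  84] [ 0.454 -0.007  0.142]
319 216 [102  92  84] [ 0.455 -0.007  0.134]
319 218 [104  95  85] [ 0.453 -0.007  0.129]
319 220 [164 158 132] [ 0.46  -0.006  0.117]
319 222 [218 213 176] [ 0.64   0.025 -0.002]
319 224 [219 215 178] [ 0.625  0.023 -0.001]
319 226 [220 215 178] [ 0.613  0.021 -0.001]
319 228 [211 206 171] [ 0.605  0.02  -0.004]
319 230 [140 128 107] [0.507 0.003 0.051]
321 212 [104  94  86] [ 0.452 -0.013  0.15 ]
321 214 [103  94  85] [ 0.455 -0.013  0.142]
321 216 [102  94  85] [ 0.456 -0.013  0.134]
321 218 [102  94  85] [ 0.451 -0.013  0.13 ]
321 220 [152 147 124] [ 0.458 -0.012  0.119]
321 222 [215 209 174] [ 0.643  0.019 -0.004]
321 224 [219 215 178] [ 0.63   0.017 -0.004]
321 226 [217 211 174] [ 0.614  0.014 -0.002]
321 228 [190 182 151] [ 0.604  0.013 -0.003]
321 230 [131 115  96] [ 0.512 -0.002  0.048]
323 212 [99 91 82] [ 0.46  -0.018  0.146]
323 214 [99 91 81] [ 0.45  -0.02   0.145]
323 216 [100  92  83] [ 0.455 -0.019  0.135]
323 218 [108 100  89] [ 0.452 -0.019  0.13 ]
323 220 [150 144 122] [ 0.461 -0.018  0.118]
323 222 [212 206 171] [0.637 0.011 0.   ]
323 224 [220 214 178] [ 0.633  0.01  -0.005]
323 226 [214 207 171] [0.611 0.007 0.001]
323 228 [160 148 122] [0.597 0.005 0.002]
323 230 [117 100  85] [ 0.588  0.003 -0.   ]
```

View pics/s2z.png

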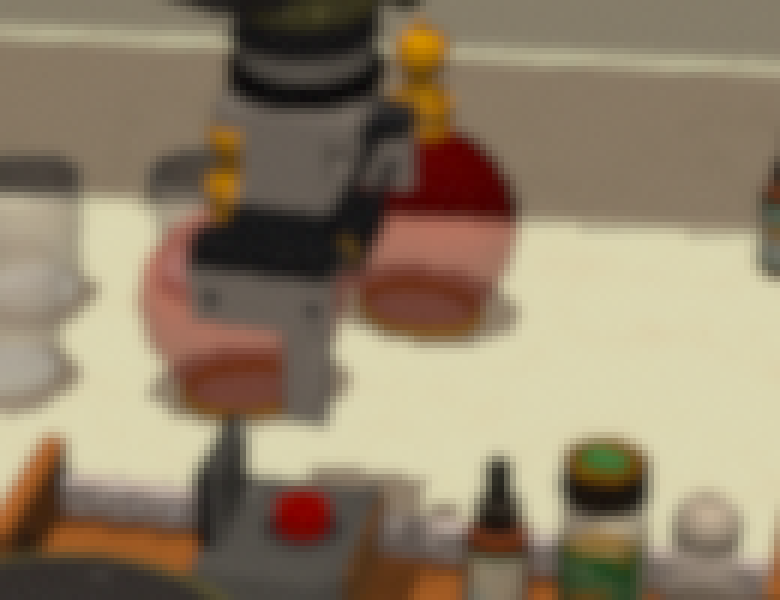

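The zoom shows the fingertip bottom at about zoom (305,420), which works out to z ≈ 0.12. The state says 0.085. I'll look again to tell a stale image from a real offset.

```bash
python3 shot.py 3
python3 - <<'E'
from h import *
z=np.load('pics/side3.npz'); im,d=z['im'],z['d']
for u in (321,):
  for v in range(212,232,2): print(u,v,im[v,u],dep('side',u,v,d[v,u]).round(3))
z=np.load('pics/side0.npz'); im,d=z['im'],z['d']
for u in (505,548):
  for v in range(252,276,2): print(u,v,im[v,u],dep('side',u,v,d[v,u]).round(3))
print(proj('side',[.178+.05*np.sin(.33),-.52-.05*np.cos(.33),.175]),proj('side',[.178-.05*np.sin(.33),-.52+.05*np.cos(.33),.175]))
E
```

```text
3.3167 [ 0.47011292 -0.01081488  0.08464163] [ 3.13428008 -0.01022011  1.45847347] [ 0.15449965 -0.68536712  0.44481811] [-1.07444988e-01  2.20675802e-01  1.84857780e+00  1.16417486e-02
  1.06500506e+00 -6.87891982e-04]
321 212 [104  94  86] [ 0.454 -0.013  0.149]
321 214 [103  95  86] [ 0.458 -0.012  0.139]
321 216 [103  94  85] [ 0.452 -0.013  0.137]
321 218 [104  96  86] [ 0.454 -0.013  0.128]
321 220 [162 156 131] [ 0.461 -0.012  0.117]
321 222 [218 212 176] [ 0.638  0.018 -0.001]
321 224 [219 215 177] [ 0.633  0.017 -0.005]
321 226 [217 210 174] [ 0.614  0.014 -0.002]
321 228 [190 181 151] [ 0.599  0.012 -0.   ]
321 230 [131 114  96] [ 0.516 -0.002  0.046]
505 252 [72 66 60] [ 0.158 -0.465  0.254]
505 254 [75 68 62] [ 0.156 -0.466  0.249]
505 256 [78 71 64] [ 0.152 -0.466  0.247]
505 258 [83 76 68] [ 0.152 -0.467  0.242]
505 260 [85 79 70] [ 0.153 -0.468  0.236]
505 262 [92 84 75] [ 0.149 -0.468  0.233]
505 264 [95 87 77] [ 0.146 -0.468  0.23 ]
505 266 [96 88 78] [ 0.153 -0.471  0.22 ]
505 268 [103  95  84] [ 0.149 -0.471  0.217]
505 270 [141 134 114] [ 0.151 -0.473  0.21 ]
505 272 [195 189 158] [ 0.427 -0.56   0.001]
505 274 [209 204 168] [ 0.419 -0.559 -0.001]
548 252 [20 18 17] [ 0.188 -0.565  0.241]
548 254 [29 26 24] [ 0.191 -0.567  0.234]
548 256 [45 41 37] [ 0.187 -0.567  0.231]
548 258 [61 55 50] [ 0.186 -0.568  0.226]
548 260 [76 69 62] [ 0.185 -0.569  0.222]
548 262 [91 83 74] [ 0.185 -0.57   0.216]
548 264 [129 122 104] [ 0.186 -0.572  0.21 ]
548 266 [190 184 152] [ 0.473 -0.692  0.   ]
548 268 [207 202 167] [ 0.46  -0.688  0.002]
548 270 [208 203 168] [ 0.455 -0.688 -0.001]
548 272 [207 202 166] [ 0.444 -0.685 -0.   ]
548 274 [208 202 167] [ 0.44  -0.685 -0.004]
(np.float64(541.1759876558899), np.float64(273.9047276984776)) (np.float64(501.1289392100575), np.float64(279.3990680672688))
```

Call:
step_arm(steps=[{"x": 0.004,"y": -0.001,"z": 0.01,"ax": 0,"ay": 0,"az": 0,"claw": 0},{"x": 0,"y": 0,"z": 0.005,"ax": 0,"ay": 0,"az": 0,"claw": 0},{"x": 0,"y": 0,"z": 0,"ax": 0,"ay": 0,"az": 0,"claw": 0}])

```text
time_s: 3.57
ee_pos: [0.4706, -0.0064, 0.0704]
eef_rot: [3.131, -0.01, 1.458]
force: [-0.3, -0.1, -0.1]
grip_width: 0.0004
```

Call:
step_arm(steps=[{"x": 0,"y": 0,"z": 0.004,"ax": 0,"ay": 0,"az": 0,"claw": 0},{"x": 0,"y": 0,"z": 0.003,"ax": 0,"ay": 0,"az": 0,"claw": 0}])

```text
time_s: 3.73
ee_pos: [0.4709, -0.0062, 0.0632]
eef_rot: [3.131, -0.01, 1.458]
force: [-0.5, -0.0, -0.6]
grip_width: 0.0004
```

Call:
step_arm(steps=[{"x": 0,"y": 0,"z": 0.003,"ax": 0,"ay": 0,"az": 0,"claw": 0},{"x": 0,"y": 0,"z": 0.002,"ax": 0,"ay": 0,"az": 0,"claw": 0}])

```text
time_s: 3.9
ee_pos: [0.4708, -0.006, 0.0573]
eef_rot: [3.131, -0.01, 1.459]
force: [-0.3, 0.8, 0.5]
grip_width: 0.0002
```

Call:
step_arm(steps=[{"x": 0,"y": 0,"z": 0.003,"ax": 0,"ay": 0,"az": 0,"claw": 0},{"x": 0,"y": 0,"z": 0.002,"ax": 0,"ay": 0,"az": 0,"claw": 0}])

```text
time_s: 4.07
ee_pos: [0.4708, -0.006, 0.0517]
eef_rot: [3.131, -0.01, 1.459]
force: [0.5, 0.2, -0.5]
grip_width: 0.0002
```

```bash
python3 shot.py 4
```

```text
4.1667 [ 0.47075017 -0.00600566  0.05175158] [ 3.13155678 -0.01022363  1.45855086] [-0.02451521 -0.79563309 -0.33882643] [-0.09702845  0.26919779  1.87681787  0.01208067  0.9854198   0.00864467]
```

View pics/side4.png

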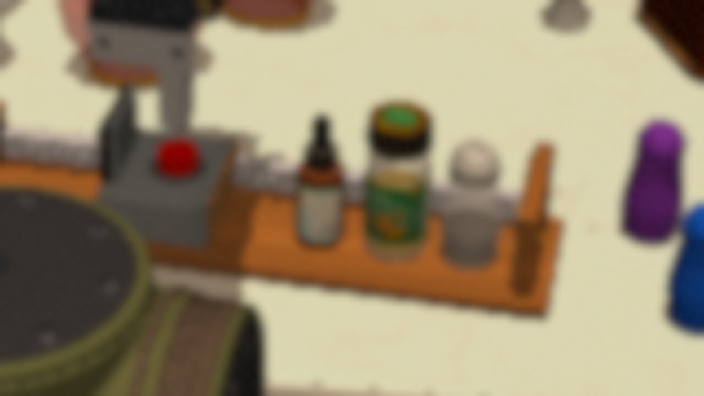

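The picture confirms it. The real fingertips end about 33 mm above the stated TCP, at crop (176,130), and the button at (178,158) is still up. I'll treat that as a tool-length offset, expecting contact near a stated z of 0.031, and go down guarded by force.

Call:
step_arm(steps=[{"x": 0,"y": 0,"z": 0.006,"ax": 0,"ay": 0,"az": 0,"claw": 0},{"x": 0,"y": 0,"z": 0.006,"ax": 0,"ay": 0,"az": 0,"claw": 0}])

```text
time_s: 4.33
ee_pos: [0.4716, -0.006, 0.0401]
eef_rot: [3.129, -0.01, 1.459]
force: [0.7, 0.3, 0.0]
grip_width: 0.0003
```

Call:
step_arm(steps=[{"x": 0,"y": 0,"z": 0.003,"ax": 0,"ay": 0,"az": 0,"claw": 0},{"x": 0,"y": 0,"z": 0.003,"ax": 0,"ay": 0,"az": 0,"claw": 0}])

```text
time_s: 4.5
ee_pos: [0.4715, -0.0059, 0.0328]
eef_rot: [3.13, -0.01, 1.459]
force: [-1.0, -1.0, 3.3]
grip_width: 0.0004
```

Call:
step_arm(steps=[{"x": 0,"y": 0,"z": 0.003,"ax": 0,"ay": 0,"az": 0,"claw": 0}])

```text
time_s: 4.58
ee_pos: [0.4715, -0.0059, 0.0295]
eef_rot: [3.13, -0.01, 1.459]
force: [-1.2, 0.9, 2.6]
grip_width: 0.0007
```

Call:
step_arm(steps=[{"x": 0,"y": 0,"z": 0.003,"ax": 0,"ay": 0,"az": 0,"claw": 0}])

```text
time_s: 4.67
ee_pos: [0.4715, -0.0059, 0.0261]
eef_rot: [3.13, -0.01, 1.459]
force: [-1.3, -0.4, 1.8]
grip_width: 0.0007
```

Call:
step_arm(steps=[{"x": 0,"y": 0,"z": 0.002,"ax": 0,"ay": 0,"az": 0,"claw": 0}])

```text
time_s: 4.75
ee_pos: [0.4717, -0.0059, 0.0243]
eef_rot: [3.13, -0.01, 1.459]
force: [-13.2, 1.5, 40.6]
grip_width: 0.0003
```

Call:
step_arm(steps=[{"x": 0,"y": 0,"z": 0.001,"ax": 0,"ay": 0,"az": 0,"claw": 0}])

```text
time_s: 4.83
ee_pos: [0.4718, -0.0059, 0.0243]
eef_rot: [3.13, -0.01, 1.459]
force: [-15.3, 0.8, 36.0]
grip_width: 0.0003
```

Call:
step_arm(steps=[{"x": 0,"y": 0,"z": -0.007,"ax": 0,"ay": 0,"az": 0,"claw": 0},{"x": 0,"y": 0,"z": -0.008,"ax": 0,"ay": 0,"az": 0,"claw": 0},{"x": 0,"y": 0,"z": 0,"ax": 0,"ay": 0,"az": 0,"claw": 0}])

```text
time_s: 5.08
ee_pos: [0.4716, -0.006, 0.0402]
eef_rot: [3.13, -0.01, 1.459]
force: [0.7, -0.0, -0.4]
grip_width: 0.0005
```

```bash
python3 shot.py 5
```

```text
5.1833 [ 0.4710596  -0.00593699  0.03900335] [ 3.13143793 -0.01009463  1.45869106] [ 0.41822458  0.60399201 -0.07849927] [-0.09673422  0.29030528  1.88514629  0.01216545  0.95586677  0.00845503]
```

View pics/side5.png

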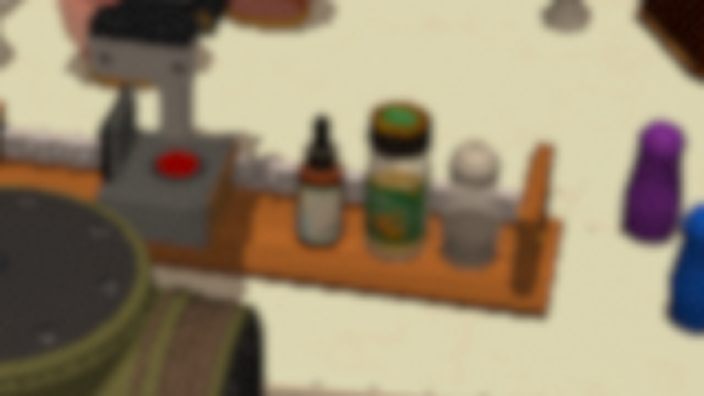

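The button now sits flush at crop (178,163), so it is down. Before pushing, I'll measure the finger bracket that overhangs the plate at crop (90–190, 20–80).

Run:
```python
from h import *
z=np.load('pics/side5.npz'); im,d=z['im'],z['d']
for v in range(200,236,2):
  print(v,[tuple(dep('side',u,v,d[v,u]).round(3).tolist()) for u in (302,306,310,314,318,320,322)])
k=cv2.resize(im[150:250,270:400],None,fx=6,fy=6,interpolation=cv2.INTER_NEAREST); cv2.imwrite('pics/s5z.png',k[:,:,::-1])
```

```text
200 [(0.633, 0.08, 0.084), (0.631, 0.066, 0.086), (0.413, 0.011, 0.21), (0.416, -0.0, 0.209), (0.418, -0.011, 0.209), (0.42, -0.017, 0.208), (0.42, -0.022, 0.208)]
202 [(0.401, 0.031, 0.209), (0.4, 0.019, 0.21), (0.405, 0.009, 0.208), (0.406, -0.002, 0.209), (0.406, -0.013, 0.209), (0.407, -0.019, 0.209), (0.41, -0.024, 0.208)]
204 [(0.39, 0.029, 0.209), (0.393, 0.018, 0.208), (0.393, 0.007, 0.208), (0.396, -0.004, 0.207), (0.398, -0.015, 0.207), (0.395, -0.021, 0.209), (0.396, -0.026, 0.209)]
206 [(0.382, 0.028, 0.207), (0.383, 0.016, 0.208), (-0.706, -0.205, 0.838), (0.384, -0.006, 0.208), (0.382, -0.017, 0.21), (0.386, -0.022, 0.208), (0.387, -0.027, 0.208)]
208 [(0.382, 0.028, 0.201), (0.378, 0.016, 0.204), (0.383, 0.006, 0.202), (0.382, -0.006, 0.203), (0.374, -0.018, 0.208), (0.377, -0.023, 0.207), (0.382, -0.028, 0.204)]
210 [(0.385, 0.029, 0.193), (0.383, 0.017, 0.195), (0.382, 0.006, 0.196), (0.382, -0.006, 0.197), (0.376, -0.018, 0.201), (0.374, -0.024, 0.202), (0.378, -0.029, 0.2)]
212 [(0.393, 0.031, 0.181), (0.388, 0.018, 0.185), (0.388, 0.007, 0.186), (0.38, -0.006, 0.1
[... 1229 characters left out ...]
0.098), (0.455, -0.015, 0.1)]
228 [(0.589, 0.075, 0.001), (0.447, 0.032, 0.094), (0.483, 0.027, 0.072), (0.597, 0.036, -0.001), (0.46, -0.002, 0.089), (0.455, -0.009, 0.092), (0.458, -0.015, 0.091)]
230 [(0.58, 0.074, -0.001), (0.445, 0.032, 0.088), (0.485, 0.028, 0.063), (0.508, 0.019, 0.049), (0.455, -0.003, 0.084), (0.451, -0.009, 0.087), (0.456, -0.015, 0.085)]
232 [(0.509, 0.059, 0.038), (0.445, 0.033, 0.081), (0.484, 0.028, 0.056), (0.503, 0.019, 0.045), (0.461, -0.001, 0.073), (0.458, -0.008, 0.076), (0.456, -0.015, 0.078)]
234 [(0.499, 0.057, 0.037), (0.44, 0.032, 0.077), (0.481, 0.028, 0.051), (0.485, 0.015, 0.049), (0.489, 0.004, 0.048), (0.486, -0.003, 0.05), (0.486, -0.01, 0.05)]
```

View pics/s5z.png

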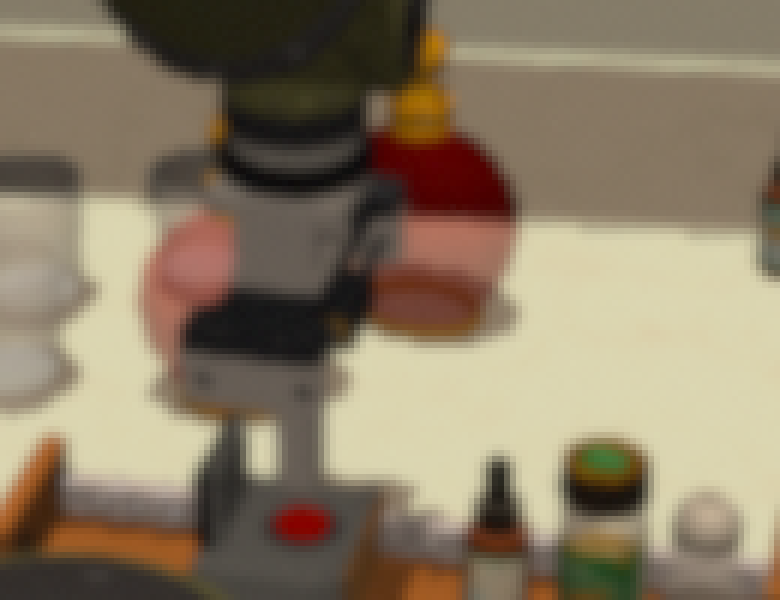

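Call:
step_arm(steps=[{"x": 0.012,"y": 0,"z": 0,"ax": 0,"ay": 0,"az": 0,"claw": 0},{"x": 0.008,"y": 0,"z": 0,"ax": 0,"ay": 0,"az": 0,"claw": 0},{"x": 0.005,"y": 0,"z": 0,"ax": 0,"ay": 0,"az": 0,"claw": 0},{"x": 0.005,"y": 0,"z": 0,"ax": 0,"ay": 0,"az": 0,"claw": 0}])

```text
time_s: 5.52
ee_pos: [0.474, 0.0244, 0.038]
eef_rot: [3.133, -0.01, 1.458]
force: [-0.5, -2.7, 2.4]
grip_width: 0.0007
```

Call:
step_arm(steps=[{"x": 0.006,"y": 0,"z": 0,"ax": 0,"ay": 0,"az": 0,"claw": 0},{"x": 0.006,"y": 0,"z": 0,"ax": 0,"ay": 0,"az": 0,"claw": 0}])

```text
time_s: 5.68
ee_pos: [0.4753, 0.0369, 0.0379]
eef_rot: [3.133, -0.009, 1.458]
force: [-0.5, -2.8, 1.0]
grip_width: 0.0005
```

Call:
step_arm(steps=[{"x": 0.006,"y": 0,"z": 0,"ax": 0,"ay": 0,"az": 0,"claw": 0},{"x": 0.006,"y": 0,"z": 0,"ax": 0,"ay": 0,"az": 0,"claw": 0}])

```text
time_s: 5.85
ee_pos: [0.4767, 0.0498, 0.0379]
eef_rot: [3.134, -0.009, 1.458]
force: [-0.6, -2.7, 1.0]
grip_width: 0.0004
```

Call:
step_arm(steps=[{"x": 0.008,"y": 0,"z": 0,"ax": 0,"ay": 0,"az": 0,"claw": 0},{"x": 0.008,"y": 0,"z": 0,"ax": 0,"ay": 0,"az": 0,"claw": 0},{"x": 0.008,"y": 0,"z": 0,"ax": 0,"ay": 0,"az": 0,"claw": 0}])

```text
time_s: 6.1
ee_pos: [0.4793, 0.0758, 0.0379]
eef_rot: [3.134, -0.008, 1.458]
force: [0.1, -2.5, 0.4]
grip_width: 0.0005
```

Call:
step_arm(steps=[{"x": 0.007,"y": 0,"z": 0,"ax": 0,"ay": 0,"az": 0,"claw": 0},{"x": 0.006,"y": 0,"z": 0,"ax": 0,"ay": 0,"az": 0,"claw": 0}])

```text
time_s: 6.27
ee_pos: [0.4809, 0.0906, 0.0379]
eef_rot: [3.134, -0.008, 1.458]
force: [0.2, -1.9, -0.5]
grip_width: 0.0003
```

Call:
step_arm(steps=[{"x": 0.004,"y": 0,"z": 0,"ax": 0,"ay": 0,"az": 0,"claw": 0},{"x": 0.004,"y": 0,"z": 0,"ax": 0,"ay": 0,"az": 0,"claw": 0}])

```text
time_s: 6.43
ee_pos: [0.4819, 0.1002, 0.0379]
eef_rot: [3.134, -0.008, 1.459]
force: [-1.1, -1.8, 0.4]
grip_width: 0.0006
```

Call:
step_arm(steps=[{"x": 0.003,"y": 0,"z": 0,"ax": 0,"ay": 0,"az": 0,"claw": 0},{"x": 0.003,"y": 0,"z": 0,"ax": 0,"ay": 0,"az": 0,"claw": 0}])

```text
time_s: 6.6
ee_pos: [0.4826, 0.107, 0.0379]
eef_rot: [3.134, -0.008, 1.459]
force: [-0.9, -2.5, 0.3]
grip_width: 0.0003
```

Call:
step_arm(steps=[{"x": 0.003,"y": 0,"z": 0,"ax": 0,"ay": 0,"az": 0,"claw": 0}])

```text
time_s: 6.68
ee_pos: [0.4829, 0.1102, 0.0379]
eef_rot: [3.135, -0.008, 1.459]
force: [-0.9, -2.5, -0.8]
grip_width: 0.0004
```

Call:
step_arm(steps=[{"x": 0.003,"y": 0,"z": 0,"ax": 0,"ay": 0,"az": 0,"claw": 0}])

```text
time_s: 6.77
ee_pos: [0.4829, 0.1108, 0.0379]
eef_rot: [3.135, -0.003, 1.46]
force: [-5.7, -47.8, 10.5]
grip_width: 0.0004
```

Call:
step_arm(steps=[{"x": 0.002,"y": 0,"z": 0,"ax": 0,"ay": 0,"az": 0,"claw": 0}])

```text
time_s: 6.85
ee_pos: [0.4829, 0.1102, 0.0379]
eef_rot: [3.136, 0.002, 1.46]
force: [-3.7, -24.2, 6.7]
grip_width: 0.0002
```

Call:
step_arm(steps=[{"x": -0.003,"y": 0,"z": 0,"ax": 0,"ay": 0,"az": 0,"claw": 0},{"x": -0.008,"y": 0,"z": 0,"ax": 0,"ay": 0,"az": 0,"claw": 0},{"x": -0.008,"y": 0,"z": -0.02,"ax": 0,"ay": 0,"az": 0,"claw": 0},{"x": 0,"y": 0,"z": -0.04,"ax": 0,"ay": 0,"az": 0,"claw": 0},{"x": 0,"y": 0,"z": -0.04,"ax": 0,"ay": 0,"az": 0,"claw": 0}])

```text
time_s: 7.27
ee_pos: [0.4761, 0.0894, 0.1336]
eef_rot: [-3.133, 0.004, 1.459]
force: [0.8, 0.3, 0.4]
grip_width: 0.0007
```

Call:
step_arm(steps=[{"x": -0.03,"y": 0,"z": -0.04,"ax": 0,"ay": 0,"az": 0,"claw": 0},{"x": -0.04,"y": 0,"z": -0.02,"ax": 0,"ay": 0,"az": 0,"claw": 0},{"x": -0.04,"y": -0.01,"z": 0,"ax": 0,"ay": 0,"az": 0,"claw": 0},{"x": -0.04,"y": -0.01,"z": 0,"ax": 0,"ay": 0,"az": 0,"claw": 0},{"x": -0.04,"y": -0.01,"z": 0,"ax": 0,"ay": 0,"az": 0,"claw": 0}])

```text
time_s: 7.68
ee_pos: [0.4291, -0.0889, 0.1969]
eef_rot: [3.135, 0.0, 1.468]
force: [1.6, -0.8, -0.6]
grip_width: 0.0004
```

Call:
step_arm(steps=[{"x": -0.04,"y": -0.01,"z": 0,"ax": 0,"ay": 0,"az": 0,"claw": 0},{"x": -0.04,"y": -0.01,"z": 0,"ax": 0,"ay": 0,"az": 0,"claw": 0},{"x": -0.04,"y": -0.01,"z": 0,"ax": 0,"ay": 0,"az": 0,"claw": 0},{"x": -0.04,"y": -0.01,"z": 0,"ax": 0,"ay": 0,"az": 0,"claw": 0},{"x": 0,"y": 0,"z": 0,"ax": 0,"ay": 0,"az": 0,"claw": 0}])

```text
time_s: 8.1
ee_pos: [0.3683, -0.2502, 0.1979]
eef_rot: [3.129, 0.0, 1.464]
force: [0.5, 0.4, -0.0]
grip_width: 0.0004
```

```bash
python3 shot.py 6
```

```text
8.2 [ 0.36992756 -0.24645923  0.19786143] [ 3.12898778e+00 -7.90484658e-04  1.46565909e+00] [ 0.12503085  1.16563064 -0.59098708] [-0.67520511  0.03534246  1.77677901  0.00771062  1.31929315 -0.57194376]
```

View pics/side6.png

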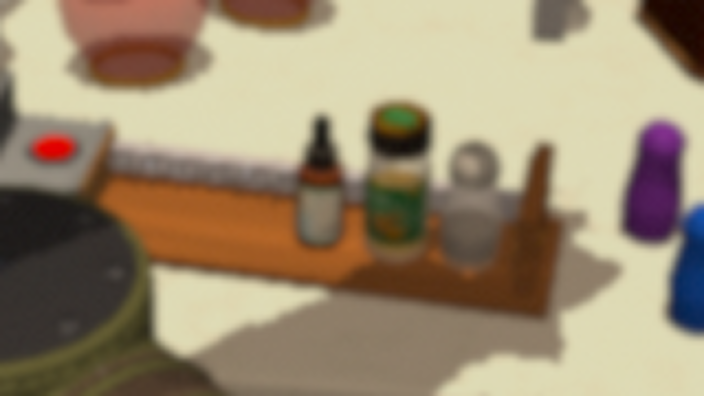

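View pics/top6.png

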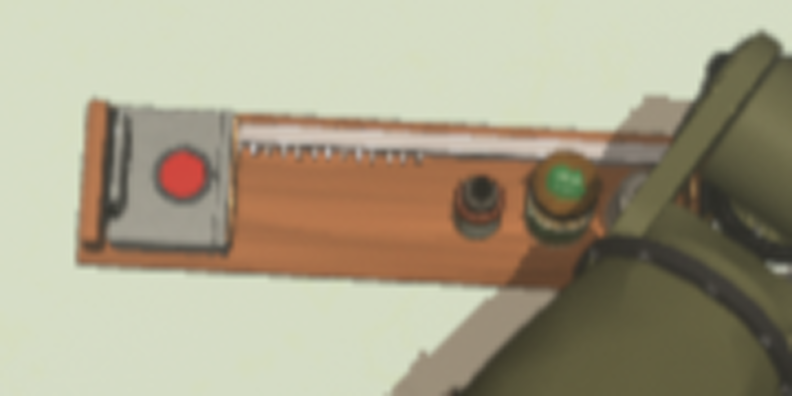

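Run:
```python
from h import *
from station import ctrl,ticket
im=np.load('pics/top6.npz')['im']; im0=np.load('pics/top0.npz')['im']
h=cv2.cvtColor(im,cv2.COLOR_RGB2HSV)
m=((h[...,0]<5)|(h[...,0]>174))&(h[...,1]>170)&(h[...,2]>120); m[:200]=0;m[235:]=0;m[:,:262]=0;m[:,300:]=0
v,u=np.nonzero(m); X=onz('top',u.mean(),v.mean(),.054); print(X, np.linalg.norm(X[:2]-[.4685,-.0074]))
D=np.abs(im.astype(int)-im0).sum(2)
for n,(a,b,c,e) in {'bitters':(212,240,338,358),'nutmeg':(212,240,360,376),'olive':(230,268,150,192)}.items(): print(n,D[a:b,c:e].mean().round(1))
s=np.load('pics/side6.npz')['im'].astype(int); s1=np.load('pics/side1.npz')['im'].astype(int); Ds=np.abs(s-s1).sum(2)
for n,(a,b,c,e) in {'bit':(225,258,346,360),'nut':(222,260,362,379),'salt':(232,262,379,396),'olive':(215,262,170,202),'shot':(255,285,478,502)}.items(): print(n,Ds[a:b,c:e].mean().round(1))
print(ctrl.get_obs()['force'],ctrl.get_obs()['joint_vel'].round(3))
cv2.imwrite('pics/s6full.png',s.astype(np.uint8)[:,:,::-1])
```

```text
[0.47857878 0.08371862 0.054     ] 0.09167433606293446
bitters 14.5
nutmeg 36.9
olive 26.8
bit 32.0
nut 13.0
salt 34.3
olive 221.1
shot 3.6
[ 0.12503085  1.16563064 -0.59098708] [ 0.065 -0.008  0.005  0.     0.004  0.026]
```

View pics/s6full.png

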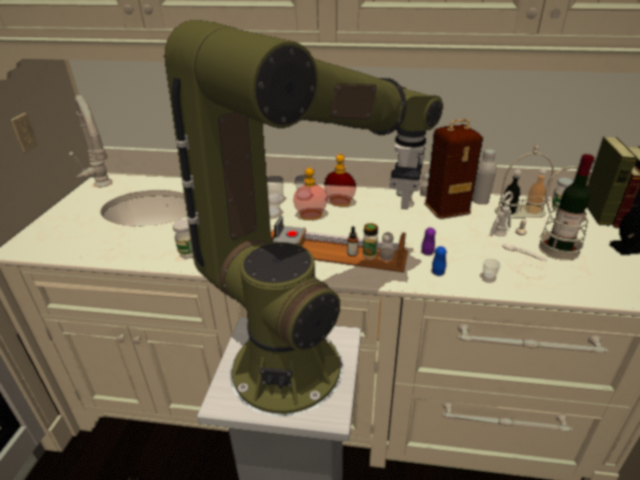

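The side view shows everything upright. The jaw is at the left end stop with its button at about (292,235), the bottle, nutmeg jar and shaker are in place, and the olive jar at (183,240) is standing, partly hidden by the arm.

Call:
step_arm(steps=[{"x": 0,"y": 0,"z": 0,"ax": 0,"ay": 0,"az": 0,"claw": 0},{"x": 0,"y": 0,"z": 0,"ax": 0,"ay": 0,"az": 0,"claw": 0}])

```text
time_s: 8.37
ee_pos: [0.3705, -0.245, 0.1978]
eef_rot: [3.129, -0.002, 1.467]
force: [-0.6, 0.4, -0.3]
grip_width: 0.0007
```

```bash
python3 -c "
from station import ticket
print(ticket.hand_in())"
```

```text
the job is handed in; nothing more can be done
None
```

I pressed the red release button fully down with the closed fingertips. I then pushed the inner face of the thumb plate until the jaw hit its end stop, backed off, and handed the job in at about 8.4 s.

**Button:** it moved at about 3 N, then hit a hard stop at about 40 N. The pictures afterwards show it flush and still down.

**Jaw:** it slid at about 2 to 3 N, then the force jumped to 48 N at the end stop. The button moved about 92 mm along the rail. The top view shows the jaw against the end stop after I backed off. Both force peaks were on the fingertips, against the hard stops.

**Jars and glass:** the pictures show the row of jars and the little glass where they were. The olive jar is standing and looks unmoved in the top view, though the arm partly hides it in the last side view. The top view of the salt shaker was also partly blocked, so I checked that one from the side.

**Disagreement:** the reported TCP was about 30 to 33 mm beyond the fingertips seen in the pictures. The button's hard stop confirmed about 30 mm, and I allowed for it in the heights I used.

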